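# Lock up the small forme with the T-handled key

### The arm

A 6-joint arm with a two-finger parallel gripper is mounted at the origin on a cart in front of the work surface, level with it; the furniture and walls round the work are solid. World frame = base frame: x ahead of the robot, y to its left, z up, the work surface at z = 0. Lengths are in m, angles in rad, forces in N, time in s.
With the tool pointing down it reaches from about 0.3 to 0.875 m from the base axis. Payload 6.4 kg.
Tool frame: the origin (TCP) lies midway between the tips of the shut fingers; the grasp point (between the pads) lies ctrl.grip_depth behind it (ctrl.grip_depth is the distance from the TCP to the grasp point, in m); x points along the fingers, y is the direction in which the jaws open and shut, and the axes are right-handed (so a half turn about x gives the same grasp; the last joint's range is limited). The gripper opens to 85 mm and grips with 20 to 120 N. Pads are 22 mm wide; open, the fingers measure 114 mm over their backs; the gripper's body (76 mm by 85 mm) begins 54 mm behind the grasp point. The pads swing forward as they close: fully open they stand 13 mm farther back than shut.
Start: joints at [-1.349, 0.181, 1.607, -0, 1.354, -0.206], TCP at [0.239, -0.523, 0.196] pointing down, gripper open.
Joint ranges: [-2.99, 2.99], [-0.89, 2.07], [0.3, 2.58], [-1.14, 4.28], [0, 2.63], [-3.12, 3.12]. Speed limits (rad/s): [2.57, 2.57, 3.01, 3.14, 3.14, 3.14].

### API

Orientations are given as a unit quaternion [w, x, y, z].
In Python, from bench import ctrl gives the robot as it stands.
- The arm moves only by the tool carry_out, never from a script. Its argument "motion" is one flat list of numbers, 7 for each row, row after row: the turn, a rotation vector about the tool's x, y, z in degrees, then the shift along the tool's x, y, z in m, then the gripper's target within -1 to 1 (shut at 1, half-way at 0, fully open at -1). A call has 1 to 10 rows; each row shifts and turns the pose as measured when the row begins, along the tool's axes as they then stand; what a row does not reach is not made up. A row lasts 1/10 s, in which the tool goes at most 50 mm and 8.59 degrees, less where a joint would pass 70% of its speed; a pose out of reach is approached as far as the arm can. A call with a gripper value outside its range is refused whole. The fingers move at their own pace and stop on an object; the grip force is fixed at half the most. Time passes only in rows, so rows that do not move let the fingers close. It gives the time, the measured TCP pose, the force and the opening at its end, in the units of the state.
- ctrl.get_obs(): the state, without advancing time (a new reading comes with each control period).
- ctrl.camera(name): name is "scene" or "side" or "wrist"; returns the picture (384x512x3 uint8, blue, green, red); there is no depth.
- ctrl.camera_params(name): a dict with "mtx" (3x3 intrinsics, pixels), "pose" (4x4, takes a point from camera to world coordinates); the wrist camera has in their place "hand_eye" (4x4, takes a point from camera to tool coordinates, whose origin is the TCP and whose axes are the tool frame's). Camera axes: x right, y down, z forward; pixel columns grow to the right and rows downward; lengths in m; the calibration is good to about 2 mm. A picture is of the moment at which its call begins: read the wrist's pose just before it. camera_params takes no time and is no camera call.
- ctrl.hand_in(): hands the job in, once; it reports no verdict.
Trained networks look in the newest picture that a camera, given by its name, has taken for a name from the list of things; names that differ only in an ending like _2 or _b are one class to them, and where a whole thing is asked for, a point or a joint stands for the part that bears it (a point fixed in the world has none). Each returns a list of dicts, best first, with "conf" (0 to 1); they miss things now and then, are a little off and sometimes report something else, mostly with a low value. They report only what shows in the picture. A call takes as long as a camera call. They do not tell look-alikes from the thing itself.
- ctrl.boxes_of(camera, thing): "point" ([x, y, z] in m, in the coordinates of the camera as it stood for that picture, good to about 4 mm: the middle of the surface that is visible of it).
- ctrl.trace(camera, thing): "pixels" (384x512 bool, what is visible of it).
- ctrl.landmark_of(camera, thing): "point" ([x, y, z] in m, in the coordinates of the camera as it stood for that picture, good to about 4 mm: a listed point, or the origin of a listed thing).
The state is a dict: "time_s": time; "q": joint angles; "dq": joint speeds; "joint_efforts": joint torques, N m; "eef_pos": TCP position; "eef_rot": TCP orientation; "wrist_force": force on the tool from outside, world axes, zero at the start; "torque": the same for the moment, N m; "opening": opening from 0.0 (shut) to 1.0 (fully open).
Only numpy, scipy, OpenCV 4.12 (cv2) and the standard library are available. Lean on these libraries where they do the work, as an engineer would, in place of code of your own. Each camera call takes 0.05 s, during which the arm holds its last target. There are 200 camera calls.

### The job

Lock up the small type forme: lift the T-handled key out of the wooden rack, stand it in the round well of the steel lock-up block so that its blade enters the slotted screw and its collar sits on the block, and turn it clockwise as far as the screw goes. Let go and leave the key standing upright in the well; leave the round-knobbed punch in the rack.

Things in the scene. Friction and masses are not known exactly. Their poses are not given: they have to be found in the camera images.
- key_handle (a point): Centre of the flat-sided grip bar (70 mm along y, 14 thick in x, 18 high) of the steel T-handled key hanging upright in a wooden rack (80x190x50 mm). z is up; bar within 0.4 rad of world y at the start. Below this point: 12 mm shaft; collar 60 mm wide, 45 to 51 mm down, resting on the rack; blade parallel to the bar, 32 mm wide in y, 8 thick, its lower end 87 mm down. 0.22 kg.
- punch_knob (a point): Centre of the round steel knob, 38 mm across and 32 high, of a punch that hangs by a like collar in the rack's other hole, 100 mm from the key (either hole may hold either tool). Not needed; it stays there.
- well_mouth (a point): Centre of the mouth of a 44 mm wide round well in the top of the fixed steel lock-up block (88x88 mm, 50 high; z up; jaw, wood strips and type, all lower, on its +y side). In the well is a screw: two ridges, tops 23.5 mm down, beside a slot 18 mm wide, open-ended, its floor 37.5 mm down. With the blade in the slot the key's collar rests on the block, key_handle 51 mm above here.
- lock_screw (a joint): Angle (rad) by which the screw's slot is turned clockwise, seen from above, from the block's y axis. Starts at 0 to 0.25, stops dead at 0.9, where the jaw has closed on the type. Turns stiffly (0.06 N m) and stays where left. A centred blade turns about 0.37 rad freely in the slot before it drives the screw.
Not all that is in view belongs to the job. What is shaped like the part that bears key_handle but green or pink is not meant.

How it is judged:
On the way, in this order (a step that is already met when the one before it is completed fails the run):
1. the key stands in the well with its blade in the slot, the collar within 9 mm of the block (horizontal distance between key_handle and well_mouth below 0.02 m and z of key_handle in the frame of well_mouth below 0.06 m and angle between key_handle's own z axis and vertical below 0.2 rad), for 0.1 s.
2. the screw is turned clockwise to its stop (beyond 0.75 rad) (value of joint lock_screw above 0.75 rad), for 0.1 s.
At the end, for the whole second after the job is handed in: The screw stands beyond 0.75 rad (stop at 0.9) and the key stands in the well: handle within 20 mm of the well's axis, collar within 9 mm of the block, shaft within 0.2 rad of upright (all of step 1 and value of joint lock_screw above 0.75 rad); the robot touches nothing.
It fails at once if the round-knobbed punch is moved more than 30 mm (distance of punch_knob from where it was at the start of the episode above 0.03 m).
It also fails if it takes over 51 s, if anything falls off the work surface, if the arm or the gripper's body presses on something with over 40 N, if the wrist force passes 120 N, or if a joint passes its speed limit or range.

## Working session

There is one attempt and no reset: what is moved stays moved. The work goes in short steps, Python scripts to look and compute and a tool call to move; the robot and the scene stay as the last step left them, time stands still between calls to the robot, and variables do not carry over. Pictures are saved under pics/ and viewed, about 8 in all and at most 12, crops included, and the job is handed in when it is done.

Besides the shell and the picture viewer there is one more tool, called after ">>>" as name(argument=value, ...), one argument or row to a line, values as JSON. carry_out: Moves the arm, as the interface text tells. Its arguments: {"type":"object","properties":{"motion":{"type":"array"}},"required":["motion"]}

```bash
mkdir -p pics
cat > h.py <<'E'
import numpy as np, cv2
from scipy.spatial.transform import Rotation as R
from bench import ctrl
def tool():
    o=ctrl.get_obs(); T=np.eye(4); w=o["eef_rot"]
    T[:3,:3]=R.from_quat([w[1],w[2],w[3],w[0]]).as_matrix(); T[:3,3]=o["eef_pos"]; return T
def shot(n,f=None):
    T=tool(); im=ctrl.camera(n); p=ctrl.camera_params(n)
    P=p["pose"] if "pose" in p else T@np.array(p["hand_eye"])
    if f: cv2.imwrite("pics/"+f,im)
    return im,np.array(p["mtx"]),np.array(P)
def lm(n,P,th,fn="landmark_of"):
    r=[]
    for d in getattr(ctrl,fn)(n,th):
        r.append((round(d["conf"],2),np.round((P@np.append(d["point"],1))[:3],4)))
    return r
E
python3 - <<'E'
from h import *
print(ctrl.grip_depth,ctrl.get_obs())
print(np.round(tool(),3))
ims=[]
for n in ["scene","side"]:
    im,K,P=shot(n); ims.append(im)
    for t in ["key_handle","punch_knob","well_mouth"]: print(n,t,lm(n,P,t))
cv2.imwrite("pics/a.png",cv2.resize(np.hstack(ims),(800,300)))
cv2.imwrite("pics/scene.png",ims[0]);cv2.imwrite("pics/side.png",ims[1])
E
```

```text
0.0187 {'time_s': 0.0, 'q': array([-1.34930596e+00,  1.81553329e-01,  1.60803121e+00, -3.25847524e-05,
        1.35379965e+00, -2.06256689e-01]), 'dq': array([ 0.00057878,  0.0019176 , -0.00089304,  0.0015091 ,  0.000943  ,
       -0.0003885 ]), 'joint_efforts': array([-5.64927382e-05, -4.44870007e+01, -3.51338804e+01, -3.59056066e-04,
        8.95267760e-03, -1.18990121e-05]), 'eef_pos': array([ 0.23840932, -0.52255338,  0.19476609]), 'eef_rot': array([-0.1494502 , -0.69097926, -0.15071679,  0.6910114 ]), 'wrist_force': array([-0.14145772, -0.65787768, -1.4943608 ]), 'torque': array([-0.04094859, -0.02365866,  0.00732248]), 'opening': 1.003659602246812}
[[-0.     0.415 -0.91   0.238]
 [ 0.002 -0.91  -0.415 -0.523]
 [-1.    -0.002 -0.     0.195]
 [ 0.     0.     0.     1.   ]]
scene key_handle [(0.74, array([ 0.3911, -0.3692,  0.0852])), (0.71, array([ 0.4288, -0.0011,  0.0872])), (0.69, array([ 0.3983, -0.235 ,  0.0878]))]
scene punch_knob []
scene well_mouth [(0.58, array([0.5699, 0.0391, 0.0538]))]
side key_handle [(0.68, array([ 0.3943, -0.3692,  0.0859])), (0.65, array([ 0.3991, -0.2302,  0.0845])), (0.64, array([ 0.4363, -0.0029,  0.0896]))]
side punch_knob [(0.91, array([ 0.5139, -0.2854,  0.0982]))]
side well_mouth [(0.78, array([0.5669, 0.0377, 0.058 ]))]
```

View pics/scene.png

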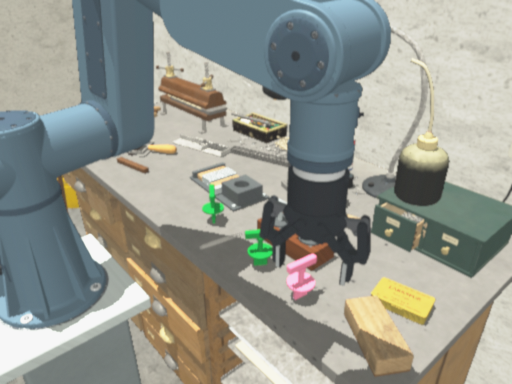

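View pics/side.png

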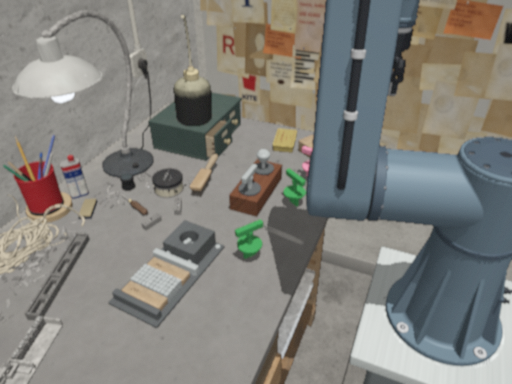

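The side picture shows the rack at about (256,188), with the steel key bar at (248,178) and the punch knob at (263,155). The lock-up block's well is at (190,238). The green and pink look-alikes are what key_handle was reported as.

```bash
cat >> h.py <<'E'
def bp(K,P,u,v,z):
    d=P[:3,:3]@np.linalg.solve(K,[u,v,1]); return P[:3,3]+d*(z-P[2,3])/d[2]
def proj(K,P,X):
    c=np.linalg.inv(P)@np.append(X,1); c=K@c[:3]; return c[:2]/c[2]
E
python3 - <<'E'
from h import *
im,K,P=shot("side")
for u,v,z in [(248,178,.1),(263,155,.1),(190,238,.05),(242,187,.1),(255,170,.1)]: print(u,v,bp(K,P,u,v,z).round(3))
print(P[:3,3])
p=ctrl.camera_params("wrist"); print(np.round(p["hand_eye"],3),np.round(p["mtx"]))
c=cv2.resize(im[130:290,100:320],(800,582),interpolation=cv2.INTER_CUBIC);cv2.imwrite("pics/c.png",c)
E
```

```text
248 178 [ 0.505 -0.167  0.1  ]
263 155 [ 0.512 -0.283  0.1  ]
190 238 [0.562 0.042 0.05 ]
242 187 [ 0.504 -0.125  0.1  ]
255 170 [ 0.503 -0.207  0.1  ]
[0.12701556 0.65861389 0.74519421]
[[ 0.    -0.317  0.948 -0.18 ]
 [ 1.     0.001  0.     0.001]
 [-0.001  0.948  0.317 -0.082]
 [ 0.     0.     0.     1.   ]] [[267.   0. 257.]
 [  0. 267. 195.]
 [  0.   0.   1.]]
```

View pics/c.png

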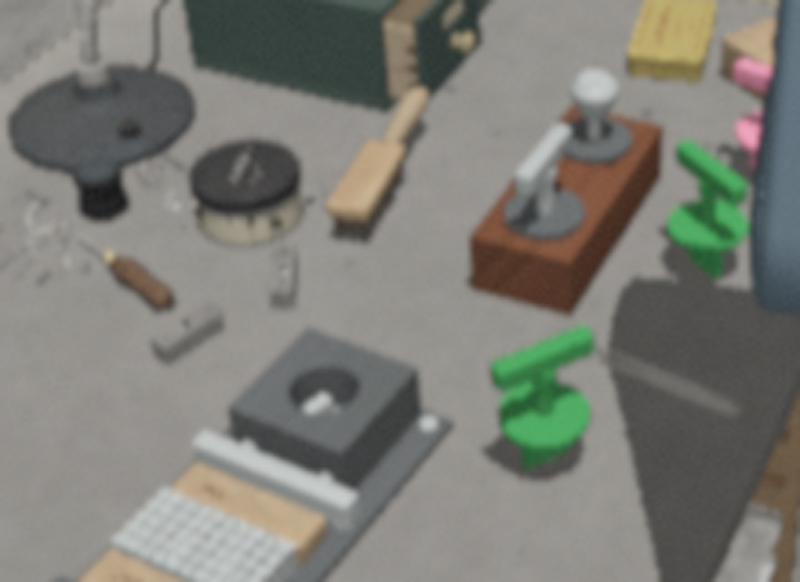

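The crop gives the bar centre at about side px (249,174), so the key is near (0.51,-0.185). I'll rotate the jaws to world x while rising, then go above the key.

>>> carry_out(
  motion=[-8.2,0,0,-0.01,0,0,-1,-8.2,0,0,-0.01,0,0,-1,-8.2,0,0,-0.01,0,0,-1,-8.2,0,0,-0.01,0,0,-1,-8.2,0,0,-0.01,0,0,-1,-8.2,0,0,-0.01,0,0,-1,-8.2,0,0,-0.01,0,0,-1,-8.2,0,0,-0.01,0,0,-1],
)

```text
time_s: 1.25
eef_pos: [0.2382, -0.5218, 0.2763]
eef_rot: [0.51, 0.489, 0.513, -0.487]
wrist_force: [-0.3, -0.6, -0.3]
opening: 1.001
```

>>> carry_out(
  motion=[0,0,0,0,0.0272,-0.036,-1,0,0,0,0,0.0272,-0.036,-1,0,0,0,0,0.0272,-0.036,-1,0,0,0,0,0.0272,-0.036,-1,0,0,0,0,0.0272,-0.036,-1,0,0,0,0,0.0272,-0.036,-1,0,0,0,0,0.0272,-0.036,-1,0,0,0,0,0.0272,-0.036,-1,0,0,0,0,0.0272,-0.036,-1,0,0,0,0,0,0,-1],
)

```text
time_s: 2.25
eef_pos: [0.4739, -0.1758, 0.2796]
eef_rot: [0.513, 0.489, 0.51, -0.488]
wrist_force: [-0.5, -0.8, 0.4]
opening: 0.996
```

Run:
```python
from h import *
print(np.round(tool(),3))
im,K,P=shot("wrist","w1.png")
for t in ["key_handle","punch_knob","well_mouth"]: print(t,lm("wrist",P,t),lm("wrist",P,t,"boxes_of"))
r=ctrl.trace("wrist","key_handle")
for d in r:
    ys,xs=np.nonzero(d["pixels"]); print(d["conf"],len(xs),xs.mean(),ys.mean(),im[ys,xs].mean(0))
```

```text
[[ 0.004  0.999  0.047  0.474]
 [-0.001  0.047 -0.999 -0.176]
 [-1.     0.004  0.002  0.28 ]
 [ 0.     0.     0.     1.   ]]
key_handle [(0.92, array([ 0.3917, -0.3719,  0.0848])), (0.85, array([ 0.4305, -0.0064,  0.0878])), (0.78, array([ 0.3982, -0.2353,  0.0845])), (0.62, array([ 0.5094, -0.1838,  0.1033]))] [(0.92, array([ 0.3949, -0.3672,  0.0435])), (0.88, array([ 0.4353, -0.0081,  0.0418])), (0.79, array([ 0.5042, -0.1832,  0.0618])), (0.65, array([ 0.4043, -0.2256,  0.0435])), (0.53, array([ 0.5127, -0.2801,  0.0616]))]
punch_knob [(0.66, array([ 0.5131, -0.2848,  0.1004]))] [(0.71, array([ 0.5103, -0.279 ,  0.0617]))]
well_mouth [(0.8, array([0.5684, 0.0362, 0.0512])), (0.27, array([ 0.5085, -0.1865,  0.1039]))] [(0.84, array([0.5657, 0.0147, 0.0375]))]
0.95 1310 278.4465648854962 170.87251908396948 [112.79083969 113.10763359 112.34885496]
0.95 1226 203.28874388254485 270.4951060358891 [155.62479608 127.83442088 205.00244698]
0.73 1199 207.64303586321935 194.56547122602169 [ 61.793995   115.69557965  46.17097581]
0.64 1960 230.29744897959185 32.263775510204084 [ 92.10510204 158.70816327  73.4127551 ]
```

View pics/w1.png

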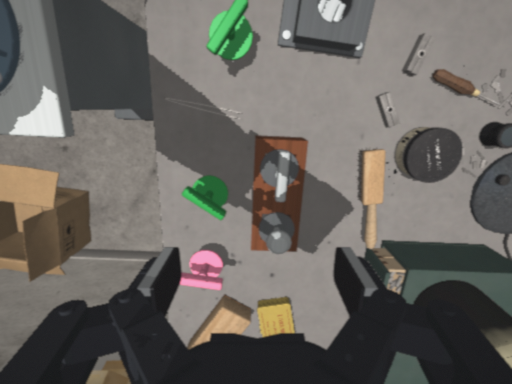

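The wrist view shows the key bar running from px (285,152) to (281,200) in the red rack, with the punch knob below it at (277,235). The block is at the top of the picture. I'll measure the bar axis.

```bash
cat >> h.py <<'E'
def bar(im,K,P,x,y,z,r=34,th=170):
    u,v=proj(K,P,[x,y,z]).astype(int); m=np.zeros(im.shape[:2],bool); m[max(0,v-r):v+r,u-r:u+r]=1
    g=im.min(2); m&=g>th; n,L,S,C=cv2.connectedComponentsWithStats(m.astype(np.uint8)); k=1+S[1:,4].argmax()
    vs,us=np.nonzero(L==k); X=np.array([bp(K,P,a,b,z) for a,b in zip(us,vs)])[:,:2]
    (c,s,a)=cv2.minAreaRect((X*1000).astype(np.float32)); _,_,V=np.linalg.svd(X-X.mean(0)); d=V[0]*np.sign(V[0,1])
    return len(us),np.array(c)/1000,np.array(s),"angle ccw from y deg",np.degrees(np.arctan2(-d[0],d[1]))
E
python3 - <<'E'
from h import *
im,K,P=shot("wrist")
for th in (150,165,180): print(bar(im,K,P,.509,-.184,.11,th=th))
im,K,P=shot("side")
for th in (140,160): print(bar(im,K,P,.509,-.184,.11,r=18,th=th))
E
```

```text
(173, array([ 0.50929446, -0.19888876]), array([12.21669579, 31.05304527]), 'angle ccw from y deg', np.float64(-0.17753723979739958))
(151, array([ 0.50945102, -0.20003107]), array([29.82769775, 11.10263729]), 'angle ccw from y deg', np.float64(-3.7732082942661678))
(131, array([ 0.50929172, -0.19926302]), array([28.28180122, 10.00650215]), 'angle ccw from y deg', np.float64(-1.6095433004395112))
(413, array([ 0.54158972, -0.21787195]), array([71.84487915, 97.08873749]), 'angle ccw from y deg', np.float64(27.02427174312473))
(51, array([ 0.56090588, -0.2379146 ]), array([30.26520538, 48.47258377]), 'angle ccw from y deg', np.float64(39.90107255861871))
```

>>> carry_out(
  motion=[0,0,0,0.02,0.012,0,-1,0,0,0,0.02,0.012,0,-1,0,0,0,0.02,0.012,0,-1,0,0,0,0,0,0,-1,0,0,0,0,0,0,-1],
)

```text
time_s: 3.25
eef_pos: [0.508, -0.1836, 0.2194]
eef_rot: [0.511, 0.492, 0.506, -0.492]
wrist_force: [1.1, -0.3, 0.8]
opening: 1.002
```

Run:
```python
from h import *
print(np.round(tool(),3))
im,K,P=shot("wrist")
print(lm("wrist",P,"key_handle"),lm("wrist",P,"punch_knob"))
for th in (110,130,150,165,180): print(bar(im,K,P,.509,-.184,.11,th=th,r=50))
u,v=proj(K,P,[.509,-.184,.1]).astype(int);print(u,v)
u0,v0=max(0,u-80),max(0,v-60); print(u0,v0)
cv2.imwrite("pics/w2.png",cv2.resize(im[v0:v0+120,u0:u0+160],(640,480),interpolation=cv2.INTER_CUBIC))
```

```text
[[ 0.005  0.999  0.033  0.508]
 [-0.005  0.033 -0.999 -0.184]
 [-1.     0.005  0.005  0.219]
 [ 0.     0.     0.     1.   ]]
[(0.86, array([ 0.5088, -0.1853,  0.104 ])), (0.76, array([ 0.4005, -0.2327,  0.0874])), (0.64, array([ 0.3922, -0.3722,  0.0857]))] [(0.58, array([ 0.5125, -0.2863,  0.101 ]))]
(668, array([ 0.53795886, -0.13428366]), array([34.65891647, 77.24809265]), 'angle ccw from y deg', np.float64(51.92362691008436))
(598, array([ 0.53875409, -0.13415111]), array([33.70253372, 74.80715179]), 'angle ccw from y deg', np.float64(49.30297414883316))
(336, array([ 0.50978894, -0.18918243]), array([40.72630692, 12.26279259]), 'angle ccw from y deg', np.float64(-5.981256622795927))
(305, array([ 0.50973975, -0.18920975]), array([40.55464172, 11.41352272]), 'angle ccw from y deg', np.float64(-4.922891128588377))
(276, array([ 0.50950919, -0.18859151]), array([39.33421707, 10.55174255]), 'angle ccw from y deg', np.float64(-5.471736136853398))
256 179
176 119
```

View pics/w2.png

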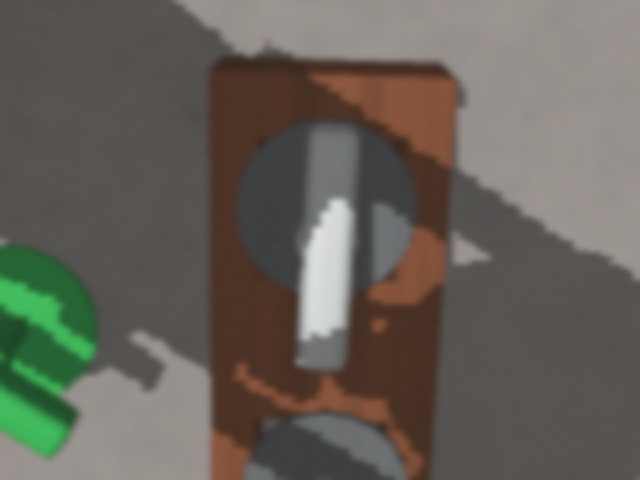

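The crop shows the bar from its top end at (333,125) to its bottom end at (322,368), centred between the fingers. The punch is below it.

Run:
```python
from h import *
p=ctrl.camera_params("wrist"); K=np.array(p["mtx"]); P=tool()@np.array(p["hand_eye"])
a=bp(K,P,176+333/4,119+128/4,.11);b=bp(K,P,176+322/4,119+366/4,.11)
d=a-b; print(a,b,(a+b)/2,np.linalg.norm(d),np.degrees(np.arctan2(-d[0],d[1])))
print(P[:3,3], tool()[:3,3])
```

```text
[ 0.5111208  -0.14940973  0.11      ] [ 0.51046725 -0.21888615  0.11      ] [ 0.51079403 -0.18414794  0.11      ] 0.06947949429489085 -0.53895566799544
[ 0.50527156 -0.10176935  0.39938472] [ 0.50817588 -0.18359322  0.2200505 ]
```

>>> carry_out(
  motion=[2.4,0,0,0,0.0025,0,0,0,0,0,0.025,0,0,0,0,0,0,0.025,0,0,0,0,0,0,0.025,0,0,0,0,0,0,0.02,0,0,0,0,0,0,0.0,0,0,0],
)

```text
time_s: 4.0
eef_pos: [0.5146, -0.1878, 0.1313]
eef_rot: [0.505, 0.504, 0.489, -0.502]
wrist_force: [-0.1, -0.7, -0.3]
opening: 0.499
```

Run:
```python
from h import *
T=tool();print(np.round(T,4)); g=np.array([.5108,-.184,.082]); print("tool shift",T[:3,:3].T@(g-T[:3,3]), "yaw",np.degrees(np.arctan2(T[1,1],T[0,1])))
print(R.from_matrix(T[:3,:3].T@np.array([[0,1,0],[0,0,-1],[-1,0,0]])).as_rotvec(degrees=True))
```

```text
[[ 0.0189  0.9998 -0.0119  0.5146]
 [-0.0141 -0.0116 -0.9998 -0.1878]
 [-0.9997  0.019   0.0139  0.1313]
 [ 0.      0.      0.      1.    ]]
tool shift [ 0.04918809 -0.0047891  -0.00442751] yaw -0.6643192797716995
[-0.67188815  0.80443619 -1.08645008]
```

>>> carry_out(
  motion=[0,0.8,-1.1,0,-0.005,-0.0045,0,0,0,0,0.02,0,0,0,0,0,0,0.02,0,0,0,0,0,0,0,0,0,0],
)

```text
time_s: 4.4
eef_pos: [0.5125, -0.1851, 0.0979]
eef_rot: [0.499, 0.504, 0.495, -0.502]
wrist_force: [-0.4, 0.7, 0.5]
opening: 0.499
```

```bash
cat >> h.py <<'E'
def to(x,y,z,yaw=0):
    T=tool(); c,s=np.cos(np.radians(yaw)),np.sin(np.radians(yaw))
    M=np.array([[0,c,s],[0,s,-c],[-1,0,0]])
    print("turn",R.from_matrix(T[:3,:3].T@M).as_rotvec(degrees=True).round(2),"shift",(T[:3,:3].T@(np.array([x,y,z])-T[:3,3])).round(4),"at",T[:3,3].round(4))
    o=ctrl.get_obs(); print(o["time_s"],o["opening"],o["wrist_force"].round(1),o["torque"].round(2),o["q"].round(2))
E
python3 -c "
from h import *
to(.5108,-.184,.082,-.5)"
```

```text
turn [-0.19  0.18 -0.32] shift [ 0.0159 -0.0018 -0.0011] at [ 0.5125 -0.1851  0.0979]
4.4 0.49917741859554066 [-0.4  0.7  0.5] [ 0.02 -0.06 -0.03] [-0.56  0.22  1.77  0.    1.14 -0.55]
```

>>> carry_out(
  motion=[0,0,0,0.017,-0.002,-0.001,0,0,0,0,0,0,0,0,0,0,0,0,0,0,1,0,0,0,0,0,0,1,0,0,0,0,0,0,1,0,0,0,0,0,0,1,0,0,0,0,0,0,1,0,0,0,0,0,0,1],
)

```text
time_s: 5.2
eef_pos: [0.5162, -0.1874, 0.0918]
eef_rot: [0.504, 0.505, 0.49, -0.501]
wrist_force: [-0.0, -0.1, -0.4]
opening: -0.001
```

```bash
python3 -c "
from h import *
to(.5108,-.184,.082,-.5)"
```

```text
turn [-0.18  0.55 -0.95] shift [ 0.0097 -0.0056 -0.0035] at [ 0.5162 -0.1874  0.0918]
5.2 -0.0008491552824439867 [-0.  -0.1 -0.4] [-0.07  0.02  0.03] [-0.56  0.23  1.78  0.    1.12 -0.55]
```

Run:
```python
from h import *
im,K,P=shot("wrist"); print(lm("wrist",P,"key_handle"))
im2,K2,P2=shot("side"); 
print(lm("side",P2,"key_handle"),tool()[:3,3],proj(K,P,[.5108,-.184,.101]))
a=cv2.resize(im[150:384,130:400],(460,400)); b=cv2.resize(im2[110:220,190:310],(436,400))
cv2.imwrite("pics/g1.png",cv2.resize(np.hstack([a,b]),(800,357)))
```

```text
[(0.71, array([ 0.5111, -0.1854,  0.1038])), (0.66, array([ 0.4003, -0.2342,  0.0863]))]
[(0.92, array([ 0.4348, -0.0057,  0.0895])), (0.85, array([ 0.3907, -0.372 ,  0.0837])), (0.7, array([ 0.5084, -0.1849,  0.1018])), (0.56, array([ 0.4013, -0.2312,  0.0848])), (0.44, array([ 0.5164, -0.2866,  0.1035]))] [ 0.51599144 -0.18732407  0.09147428] [247.93096403 223.39673778]
```

View pics/g1.png

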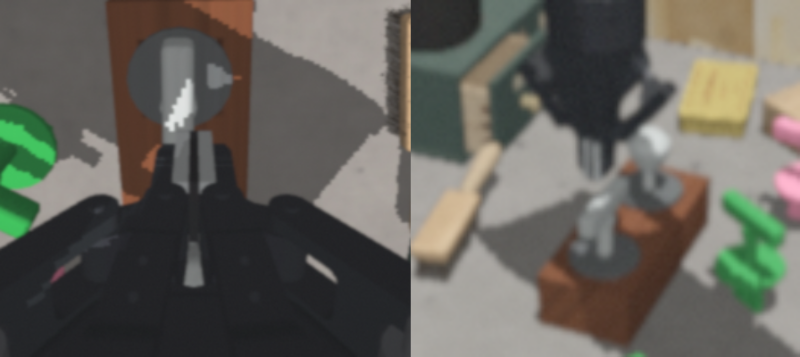

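The left half shows the fingers shut beyond and above the bar's -y end, so the grasp missed. I'll check this against the calibration.

Run:
```python
from h import *
im2,K2,P2=shot("side"); im,K,P=shot("wrist"); T=tool()
for d in (0,-.01,-.02,-.03,-.04):
  X=(T@np.array([d,0,0,1]))[:3]; print(d,X.round(3),"side",proj(K2,P2,X).round(1),"wrist",proj(K,P,X).round(1))
print(proj(K2,P2,[.5108,-.219,.11]),proj(K2,P2,[.5108,-.15,.11]),proj(K,P,[.5108,-.219,.11]),proj(K,P,[.5108,-.15,.11]))
a=cv2.resize(im[180:300,180:340],(520,390),interpolation=cv2.INTER_CUBIC); b=cv2.resize(im2[130:190,225:265],(260,390),interpolation=cv2.INTER_CUBIC)
cv2.imwrite("pics/g2.png",np.hstack([a,b]))
```

```text
0 [ 0.516 -0.187  0.091] side [247.6 175.5] wrist [255.6 222.3]
-0.01 [ 0.516 -0.187  0.101] side [247.6 172.4] wrist [255.5 228.2]
-0.02 [ 0.516 -0.187  0.111] side [247.6 169.3] wrist [255.4 234.7]
-0.03 [ 0.515 -0.187  0.121] side [247.5 166.1] wrist [255.4 242. ]
-0.04 [ 0.515 -0.187  0.131] side [247.5 162.9] wrist [255.3 250.1]
[254.13542869 163.88830568] [243.36721069 177.81472722] [249.14116931 274.32191852] [246.86864907 180.26809278]
```

View pics/g2.png

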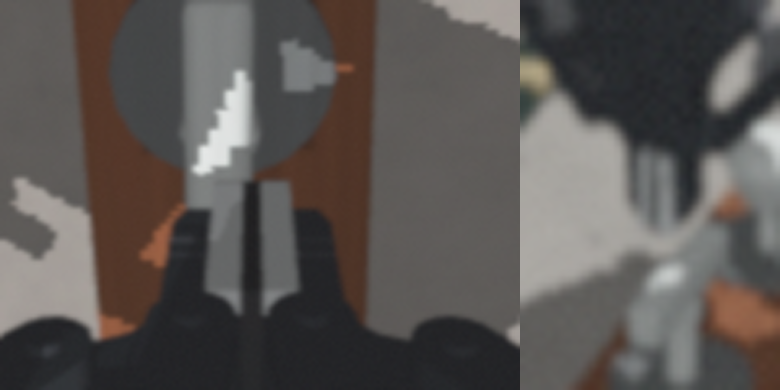

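The tips show at side px (247,165) and wrist v≈235. That is about 35–40 mm behind the reported TCP, and the key hasn't moved. I'll trust the pictures: open, re-centre, go lower and check.

>>> carry_out(
  motion=[0,0.5,-0.9,0.001,-0.006,-0.0035,0,0,0,0,0.001,0,0,0,0,0,0,0.001,0,0,0,0,0,0,0.001,0,0,0],
)

```text
time_s: 5.9
eef_pos: [0.5093, -0.1833, 0.0868]
eef_rot: [-0.496, -0.503, -0.498, 0.503]
wrist_force: [0.1, -0.6, -0.2]
opening: 0.501
```

Run:
```python
from h import *
to(.510,-.184,.07,-.5)
im2,K2,P2=shot("side"); im,K,P=shot("wrist")
a=cv2.resize(im[150:350,130:390],(520,400),interpolation=cv2.INTER_CUBIC); b=cv2.resize(im2[130:190,225:267],(280,400),interpolation=cv2.INTER_CUBIC)
cv2.imwrite("pics/g3.png",np.hstack([a,b]))
to(.510,-.184,.07,-.5)
```

```text
turn [-0.17 -0.03  0.1 ] shift [0.0168 0.0008 0.0007] at [ 0.5093 -0.1833  0.0868]
5.9 0.5007438675125988 [ 0.1 -0.6 -0.2] [-0.    0.05 -0.01] [-0.56  0.23  1.78 -0.    1.13 -0.55]
turn [-0.18 -0.04  0.11] shift [0.0167 0.0008 0.0008] at [ 0.5092 -0.1832  0.0867]
6.0 0.5030331646674855 [0.  0.5 0.3] [-0.02  0.03  0.03] [-0.56  0.23  1.78 -0.    1.13 -0.55]
```

View pics/g3.png

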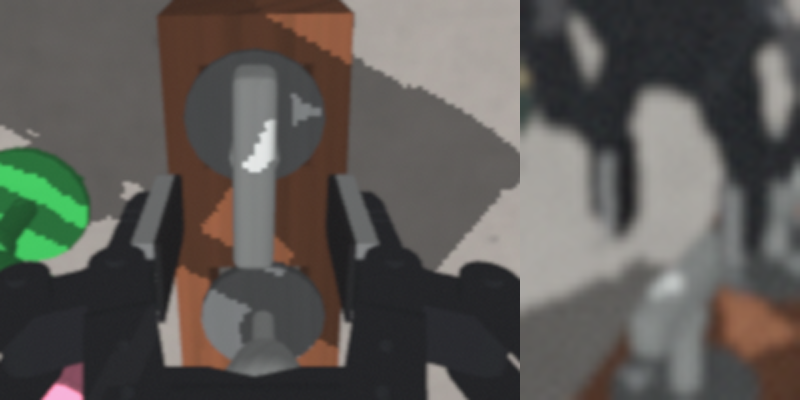

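The fingers straddle the bar symmetrically (bar x 255, pads at 170 and 345 in the crop), but the tips are still just above its top. I'll go down about 38 mm.

>>> carry_out(
  motion=[0,0,0,0.012,0.0008,0.0008,0,0,0,0,0.012,0,0,0,0,0,0,0.012,0,0,0,0,0,0,0.006,0,0,0],
)

```text
time_s: 6.4
eef_pos: [0.5103, -0.1843, 0.0416]
eef_rot: [-0.497, -0.503, -0.497, 0.503]
wrist_force: [0.0, 0.7, -0.4]
opening: 0.499
```

Run:
```python
from h import *
to(.510,-.184,.048,-.5)
```

```text
turn [-0.18 -0.    0.05] shift [-0.0064 -0.0003 -0.0003] at [ 0.5103 -0.1843  0.0416]
6.4 0.49894897603025284 [ 0.   0.7 -0.4] [-0.04  0.01 -0.07] [-0.57  0.3   1.8  -0.    1.04 -0.55]
```

>>> carry_out(
  motion=[0,0,0,-0.002,0,0,1,0,0,0,0.0,0,0,1,0,0,0,0.0,0,0,1,0,0,0,0.0,0,0,1,0,0,0,0.0,0,0,1],
)

```text
time_s: 6.9
eef_pos: [0.5091, -0.1836, 0.0418]
eef_rot: [-0.496, -0.503, -0.498, 0.503]
wrist_force: [-0.5, -1.1, -2.1]
opening: 0.152
```

Run:
```python
from h import *
to(.510,-.184,.048,-.5)
```

```text
turn [-0.18 -0.11  0.22] shift [-0.0062  0.0009  0.0004] at [ 0.5091 -0.1836  0.0418]
6.9 0.15193714706121933 [-0.5 -1.1 -2.1] [-0.02 -0.02  0.06] [-0.57  0.3   1.8  -0.    1.04 -0.55]
```

Opening 0.152 is about 13 mm, so the bar is gripped. Lifting.

>>> carry_out(
  motion=[0,0,0,-0.01,0,0,1,0,0,0,-0.015,0,0,1,0,0,0,-0.02,0,0,1,0,0,0,-0.025,0,0,1,0,0,0,-0.025,0,0,1,0,0,0,-0.01,0,0,1],
)

```text
time_s: 7.5
eef_pos: [0.508, -0.1827, 0.1517]
eef_rot: [-0.494, -0.502, -0.5, 0.504]
wrist_force: [-0.0, -1.0, -1.5]
opening: 0.152
```

Run:
```python
from h import *
to(.5685,.037,.15,0)
im2,K2,P2=shot("side"); 
for t in ["key_handle","well_mouth","punch_knob"]: print(lm("side",P2,t))
im,K,P=shot("wrist"); 
for t in ["key_handle","well_mouth"]: print(lm("wrist",P,t))
```

```text
turn [-0.68 -0.23  0.39] shift [ 0.0021  0.0579 -0.2204] at [ 0.508  -0.1827  0.1517]
7.5 0.15232579452384468 [-0.  -1.  -1.5] [-0.02 -0.03  0.01] [-0.57  0.15  1.73 -0.    1.26 -0.55]
[(0.96, array([ 0.5077, -0.186 ,  0.2104])), (0.92, array([ 0.3938, -0.3694,  0.0817])), (0.7, array([ 0.436 , -0.0041,  0.0895])), (0.56, array([ 0.4004, -0.2325,  0.0862]))]
[(0.71, array([0.5658, 0.0358, 0.0537]))]
[(0.62, array([ 0.5167, -0.285 ,  0.1003]))]
[(0.89, array([ 0.3989, -0.2344,  0.0869])), (0.62, array([ 0.5041, -0.1826,  0.2107])), (0.55, array([ 0.3942, -0.3684,  0.0862]))]
[]
```

>>> carry_out(
  motion=[-0.4,0,0,0,0.015,-0.03,1,0,0,0,0,0.015,-0.03,1,0,0,0,0,0.015,-0.03,1,0,0,0,0,0.014,-0.03,1,0,0,0,0,0,0,1,0,0,0,0,0,0,1],
)

```text
time_s: 8.45
eef_pos: [0.5635, -0.0575, 0.1391]
eef_rot: [0.489, 0.499, 0.507, -0.505]
wrist_force: [-0.3, -0.1, -2.0]
opening: 0.153
```

Run:
```python
from h import *
to(.5685,.037,.15,0)
im,K,P=shot("wrist"); print(lm("wrist",P,"well_mouth"))
u,v=proj(K,P,[.568,.037,.05]);print(u,v)
u0,v0=int(max(0,u-70)),int(max(0,v-50));print(u0,v0)
cv2.imwrite("pics/well.png",cv2.resize(im[v0:v0+110,u0:u0+140],(700,550),interpolation=cv2.INTER_CUBIC))
np.savez("well.npz",im=im,K=K,P=P)
```

```text
turn [-0.45 -0.68  1.42] shift [-0.0099  0.004  -0.0946] at [ 0.5635 -0.0575  0.1391]
8.45 0.1530905094868964 [-0.3 -0.1 -2. ] [ 0.02 -0.02 -0.06] [-0.31  0.24  1.66  0.    1.27 -0.31]
[(0.88, array([0.5682, 0.0398, 0.0529]))]
262.3266401274607 92.04699787218475
192 42
```

View pics/well.png

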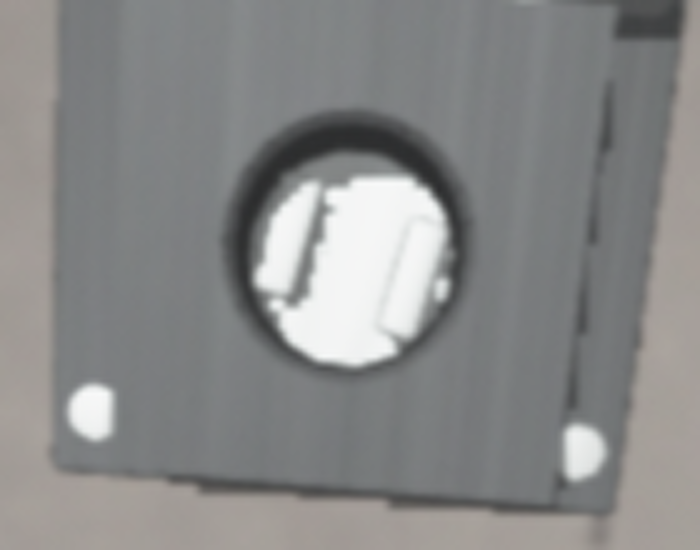

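The well mouth is at crop centre ≈(347,244), with ridges either side of a slot leaning about 15° clockwise. The left ridge's inner edge runs (322,185)-(290,295) and the right ridge's (415,215)-(383,325).

Run:
```python
from h import *
d=np.load("well.npz");K,P=d["K"],d["P"]
f=lambda a,b,z: bp(K,P,192+(a+.5)/5-.5,42+(b+.5)/5-.5,z)
ang=lambda a,b: np.degrees(np.arctan2((a-b)[0],(a-b)[1]))
print("mouth",f(347,244,.05), [f(*q,.05).round(4) for q in [(223,244),(472,244),(347,109),(347,380)]])
Lr=[f(322,185,.0265),f(290,295,.0265)];Rr=[f(415,215,.0265),f(383,325,.0265)]
print("cw deg",ang(*Lr),ang(*Rr),ang(f(437,222,.0265),f(407,337,.0265)),"mid",(sum(Lr)+sum(Rr))/4)
print("block L,R",ang(f(62,0,.05),f(55,460,.05)),ang(f(615,0,.05),f(560,500,.05)))
x=f(560,500,.05)-f(57,465,.05); print(x,np.degrees(np.arctan2(-x[1],x[0])))
```

```text
mouth [0.56675214 0.03845919 0.05      ] [array([0.5434, 0.0387, 0.05  ]), array([0.5902, 0.0383, 0.05  ]), array([0.5668, 0.0615, 0.05  ]), array([0.5667, 0.0139, 0.05  ])]
cw deg 18.002972284980512 16.752745879113416 14.729796103641862 mid [0.56762215 0.03770851 0.0265    ]
block L,R 4.869017630434514 3.706080919433727
[ 0.09986865 -0.00727106  0.        ] 4.164139990813032
```

>>> carry_out(
  motion=[0,-0.7,1.4,0,0.002,-0.024,1,0,0,0,0,0.001,-0.024,1,0,0,0,0,0.001,-0.024,1,0,0,0,0,0,-0.022,1,8,0,0,0,0,0,1,8,0,0,0,0,0,1,0,0,0,0,0,0,1],
)

```text
time_s: 9.25
eef_pos: [0.5664, 0.0301, 0.1379]
eef_rot: [-0.417, -0.57, -0.417, 0.572]
wrist_force: [0.6, -0.1, -2.8]
opening: 0.154
```

Run:
```python
from h import *
to(.5675,.038,.10,-16.5)
im2,K2,P2=shot("side"); 
for t in ["key_handle","well_mouth"]: print(lm("side",P2,t))
im,K,P=shot("wrist"); print(lm("wrist",P,"key_handle"))
```

```text
turn [-1.26  0.16  0.07] shift [ 0.0379 -0.0013 -0.008 ] at [0.5664 0.0301 0.1379]
9.25 0.15366088869537567 [ 0.6 -0.1 -2.8] [ 0.01 -0.05 -0.02] [-0.15  0.22  1.68 -0.    1.24  0.16]
[(0.88, array([ 0.394 , -0.3681,  0.0882])), (0.68, array([0.5644, 0.0251, 0.1956])), (0.65, array([ 0.4015, -0.2303,  0.0869])), (0.56, array([ 0.4356, -0.0056,  0.0908]))]
[(0.76, array([0.5662, 0.0384, 0.0557]))]
[(0.63, array([ 0.4282, -0.0082,  0.0879])), (0.6, array([0.562 , 0.0295, 0.2026]))]
```

>>> carry_out(
  motion=[-0.6,0,0,0.005,-0.001,-0.009,1,0,0,0,0.012,0,-0.001,1,0,0,0,0.012,0,0,1,0,0,0,0.005,0,0,1,0,0,0,0,0,0,1],
)

```text
time_s: 10.0
eef_pos: [0.5681, 0.0409, 0.0999]
eef_rot: [-0.422, -0.566, -0.422, 0.569]
wrist_force: [0.0, 0.5, -2.0]
opening: 0.157
```

Run:
```python
from h import *
to(.568,.039,.085,-16.5)
im2,K2,P2=shot("side"); 
u,v=proj(K2,P2,[.567,.038,.07]).astype(int); print(u,v)
b=cv2.resize(im2[v-50:v+30,u-55:u+50],(788,600),interpolation=cv2.INTER_CUBIC)
cv2.imwrite("pics/i1.png",b)
for t in ["key_handle","well_mouth"]: print(lm("side",P2,t))
```

```text
turn [-0.22  0.16  0.15] shift [0.0149 0.0005 0.0018] at [0.5681 0.0409 0.0999]
10.0 0.1571702458835866 [ 0.   0.5 -2. ] [ 0.01 -0.02  0.01] [-0.14  0.27  1.7  -0.    1.17  0.16]
188 229
[(0.86, array([ 0.3943, -0.3719,  0.0857])), (0.67, array([0.5706, 0.0372, 0.1588])), (0.66, array([ 0.4365, -0.0034,  0.0908]))]
[(0.77, array([0.5638, 0.0345, 0.0528]))]
```

View pics/i1.png

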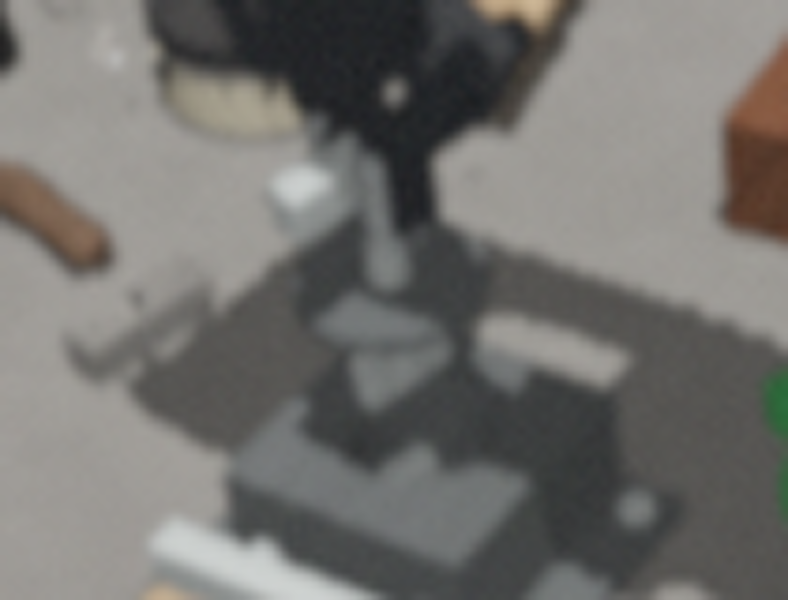

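The key hangs upright over the well. I'll descend in stages and watch the force.

>>> carry_out(
  motion=[0,0,0,0.007,0,0.002,1,0,0,0,0.007,0,0,1,0,0,0,0.007,0,0,1,0,0,0,0.006,0,0,1,0,0,0,0.001,0,0,1],
)

```text
time_s: 10.65
eef_pos: [0.5696, 0.038, 0.0724]
eef_rot: [-0.423, -0.567, -0.421, 0.568]
wrist_force: [1.1, -0.4, -2.0]
opening: 0.153
```

Run:
```python
from h import *
to(.568,.0385,.045,-16.5)
```

```text
turn [-0.26  0.12 -0.14] shift [ 0.0274 -0.0017 -0.    ] at [0.5696 0.038  0.0724]
10.65 0.1531747948873287 [ 1.1 -0.4 -2. ] [-0.03  0.04  0.01] [-0.14  0.31  1.72 -0.    1.11  0.15]
```

>>> carry_out(
  motion=[0,0,0,0.007,-0.001,0,1,0,0,0,0.007,0,0,1,0,0,0,0.006,0,0,1,0,0,0,0.005,0,0,1],
)

```text
time_s: 11.05
eef_pos: [0.569, 0.0383, 0.0457]
eef_rot: [0.423, 0.568, 0.421, -0.567]
wrist_force: [0.5, 0.1, -2.2]
opening: 0.156
```

Run:
```python
from h import *
to(.568,.0385,.045,-16.5)
```

```text
turn [-0.25  0.11 -0.19] shift [ 0.0007 -0.001   0.0001] at [0.569  0.0383 0.0457]
11.05 0.1556560674213355 [ 0.5  0.1 -2.2] [-0.03  0.    0.01] [-0.14  0.35  1.73 -0.    1.06  0.15]
```

No contact at TCP 0.0457, which is below where the blade would have hit the ridges, so it's in the slot. I'll lower until the collar touches.

>>> carry_out(
  motion=[0,0,0,0.0025,0,0,1,0,0,0,0.002,0,0,1,0,0,0,0.001,0,0,1],
)

```text
time_s: 11.35
eef_pos: [0.5688, 0.0381, 0.0415]
eef_rot: [-0.423, -0.567, -0.421, 0.568]
wrist_force: [-5.4, 1.5, 6.4]
opening: 0.152
```

Run:
```python
from h import *
to(.568,.0385,.045,-16.5)
```

```text
turn [-0.23  0.15 -0.11] shift [-0.0035 -0.0009 -0.0002] at [0.5688 0.0381 0.0415]
11.35 0.15207267742747016 [-5.4  1.5  6.4] [0.25 0.77 0.04] [-0.14  0.35  1.73 -0.    1.05  0.15]
```

Contact force is +6 N, so the collar is seated. Turning clockwise.

>>> carry_out(
  motion=[6,0,0,0,0,0,1,6,0,0,0,0,0,1,6,0,0,0,0,0,1,6,0,0,0,0,0,1],
)

```text
time_s: 11.75
eef_pos: [0.5681, 0.0396, 0.0422]
eef_rot: [-0.29, -0.645, -0.29, 0.645]
wrist_force: [-2.2, 3.6, -0.9]
opening: 0.153
```

Run:
```python
from h import *
to(.5685,.0383,.0415,-41)
```

```text
turn [-0.57  0.04  0.  ] shift [0.0007 0.0012 0.0007] at [0.5681 0.0396 0.0422]
11.75 0.15287574513471827 [-2.2  3.6 -0.9] [0.79 0.39 0.08] [-0.14  0.35  1.73 -0.    1.06  0.59]
```

>>> carry_out(
  motion=[6,0,0,0.0007,0.001,0.0007,1,6,0,0,0,0,0,1,6,0,0,0,0,0,1,6,0,0,0,0,0,1],
)

```text
time_s: 12.15
eef_pos: [0.5685, 0.0396, 0.0418]
eef_rot: [0.144, 0.692, 0.144, -0.692]
wrist_force: [-0.1, -0.7, -3.3]
opening: 0.155
```

Run:
```python
from h import *
to(.5685,.0383,.0415,-66)
```

```text
turn [-0.52 -0.01  0.04] shift [0.0003 0.0012 0.0005] at [0.5685 0.0396 0.0418]
12.15 0.15474510147072398 [-0.1 -0.7 -3.3] [-0.22 -0.08  0.11] [-0.14  0.35  1.73  0.    1.06  1.02]
```

>>> carry_out(
  motion=[4,0,0,0.0003,0.001,0.0005,1,4,0,0,0,0,0,1,3,0,0,0,0,0,1],
)

```text
time_s: 12.45
eef_pos: [0.5688, 0.0389, 0.0418]
eef_rot: [0.073, 0.704, 0.074, -0.703]
wrist_force: [0.2, -1.0, -2.5]
opening: 0.155
```

Run:
```python
from h import *
to(.5685,.0383,.0415,-77)
```

```text
turn [-1.06 -0.04  0.06] shift [0.0003 0.0006 0.0004] at [0.5688 0.0389 0.0418]
12.45 0.15476262078797123 [ 0.2 -1.  -2.5] [-0.13  0.03  0.07] [-0.14  0.35  1.73  0.    1.05  1.22]
```

>>> carry_out(
  motion=[3,0,0,0.0003,0,0,1,3,0,0,0,0,0,1],
)

```text
time_s: 12.65
eef_pos: [0.5689, 0.0388, 0.0418]
eef_rot: [0.035, 0.706, 0.036, -0.706]
wrist_force: [-0.4, -1.2, -2.6]
opening: 0.154
```

Run:
```python
from h import *
to(.5685,.0383,.0415,-83)
```

```text
turn [-1.22 -0.04  0.02] shift [0.0003 0.0004 0.0004] at [0.5689 0.0388 0.0418]
12.65 0.1542000195148143 [-0.4 -1.2 -2.6] [0.04 0.07 0.8 ] [-0.14  0.35  1.73  0.    1.05  1.33]
```

The moment jumped to 0.8 N m, so the screw is at its stop. I'll release and rise straight up.

>>> carry_out(
  motion=[0,0,0,0,0,0,1,0,0,0,0,0,0,-0.2,0,0,0,0,0,0,-0.2,0,0,0,0,0,0,-0.2,0,0,0,0,0,0,-0.2],
)

```text
time_s: 13.15
eef_pos: [0.5705, 0.0386, 0.0431]
eef_rot: [0.037, 0.708, 0.037, -0.705]
wrist_force: [0.7, 0.1, 0.8]
opening: 0.602
```

Run:
```python
from h import *
to(.5685,.0383,.0415,-83)
im,K,P=shot("wrist"); print(lm("wrist",P,"key_handle"))
```

```text
turn [-1.06 -0.23 -0.02] shift [0.0016 0.0001 0.0021] at [0.5705 0.0386 0.0431]
13.15 0.6024397769072779 [0.7 0.1 0.8] [-0.07  0.04 -0.02] [-0.14  0.35  1.73  0.    1.05  1.33]
[(0.81, array([0.5659, 0.0388, 0.105 ]))]
```

>>> carry_out(
  motion=[0,-0.2,0,-0.01,0,0.002,-0.2,0,0,0,-0.02,0,0,-0.2,0,0,0,-0.03,0,0,-0.2,0,0,0,-0.03,0,0,-0.2,0,0,0,-0.03,0,0,-0.2,0,0,0,-0.03,0,0,-0.2,0,0,0,0,0,0,-0.2,0,0,0,0,0,0,-0.2],
)

```text
time_s: 14.05
eef_pos: [0.5671, 0.0384, 0.2032]
eef_rot: [-0.037, -0.706, -0.037, 0.706]
wrist_force: [-0.5, 0.4, -0.5]
opening: 0.602
```

Run:
```python
from h import *
to(.5685,.0383,.2,-83)
im2,K2,P2=shot("side");
for t in ["key_handle","punch_knob"]: print(lm("side",P2,t))
im,K,P=shot("wrist"); print(lm("wrist",P,"key_handle"))
u,v=proj(K,P,[.567,.038,.08]).astype(int);a=im[max(0,v-60):v+60,max(0,u-60):u+60]
b=im2[185:265,145:245]
cv2.imwrite("pics/end.png",np.hstack([cv2.resize(a,(390,390),interpolation=cv2.INTER_CUBIC),cv2.resize(b,(400,390),interpolation=cv2.INTER_CUBIC)]))
```

```text
turn [-1.05  0.01 -0.02] shift [ 0.0032  0.0003 -0.0014] at [0.5671 0.0384 0.2032]
14.05 0.6024471279095852 [-0.5  0.4 -0.5] [0.05 0.01 0.02] [-0.14  0.16  1.62 -0.    1.37  1.33]
[(0.95, array([ 0.4036, -0.2322,  0.0881])), (0.8, array([0.5696, 0.0377, 0.1013])), (0.59, array([ 0.4363, -0.0042,  0.0946])), (0.56, array([ 0.3942, -0.3717,  0.0845]))]
[]
[(0.92, array([0.5693, 0.0393, 0.1069])), (0.7, array([ 0.4308, -0.0071,  0.0868])), (0.61, array([ 0.3992, -0.2328,  0.0869]))]
```

View pics/end.png

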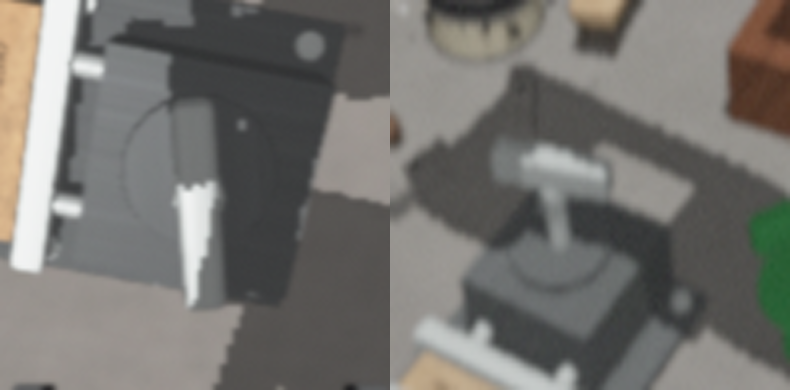

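The last picture shows the key upright, with its collar flat on the block at about (195,180) in the left half. The jaw is against the wood strip and the gripper is clear, so I'm handing in.

```bash
python3 -c "
from bench import ctrl
print(ctrl.hand_in())"
```

```text
the job is handed in; nothing more can be done
None
```

I lifted the key out of the rack and stood it in the well with its blade in the slot. I then turned it clockwise until the moment jumped from about 0.1 to 0.8 N m, which I took as the screw's stop. After that I let go, rose clear and handed in at about 14 s.

**Final position:** the last pictures show the key upright with its collar flat on the block. The two cameras put key_handle at (0.569, 0.038–0.039, 0.101–0.107), against the well at about (0.567, 0.038, 0.05). That is 2–3 mm off the axis and 51–57 mm above the mouth.

**Screw angle:** I couldn't measure it directly. The bar had turned about 1.39 rad from the block's y axis. Less the 0.37 rad of free play, that is at or past the 0.9 stop.

**Checks that failed or disagreed:**
- **First grasp:** it closed on nothing. The pictures showed the fingertips about 35–40 mm short of the reported TCP. I trusted the pictures, went lower, and the second grasp held.
- **Punch:** the side camera didn't find the punch in the final check. It was still in place when I looked after lifting the key, and I didn't go near it afterwards.

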